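Close a clip-lid canister

ROBOT

A 7-joint arm with a two-finger parallel gripper is mounted at the origin on a cart in front of the work surface, level with it; the furniture and walls round the work are solid. World frame = base frame: x ahead of the robot, y to its left, z up, the work surface at z = 0. Lengths are in m, angles in rad, forces in N, time in s.
With the tool pointing down it reaches from about 0.425 to 0.95 m from the base axis. Payload 4.7 kg.
Tool frame: the origin (TCP) lies between the finger pads; the fingertips stand arm.tip_extent ahead of it and the grasp point (between the pads) lies 11 mm behind it (arm.tip_extent is the distance from the TCP to the fingertips, in m); z points along the fingers, y is the line along which they close (so a half turn about z gives the same grasp; the last joint's range is limited). The gripper opens to 85 mm and grips with 20 to 120 N. Pads are 22 mm wide; open, the fingers measure 114 mm over their backs; the gripper's body (76 mm by 85 mm) begins 54 mm behind the grasp point. The pads swing forward as they close: fully open they stand 13 mm farther back than shut.
Start: joints at [1.201, 0.469, -0.049, 1.532, 0.024, 1.141, -0.082], TCP at [0.226, -0.636, 0.239] pointing down, gripper open.
Joint ranges: [-2.59, 2.59], [-0.33, 1.99], [-1.39, 1.29], [0.1, 2.45], [-1.04, 4.18], [0.21, 1.99], [-2.66, 2.66]. Speed limits (rad/s): [2.57, 2.57, 3.14, 3.14, 3.14, 3.14, 3.14].

INTERFACE

Orientations are given as a rotation vector (axis times angle).
In Python, from cell import arm, eyes gives the robot as it stands.
- The arm moves only by the shell command python3 -m handwheel 'ROWS' [FORCE]. ROWS is a JSON object whose one key "commands" holds one flat list of numbers, 7 for each row, row after row: the shift along the tool's x, y, z in units of 25 mm (1.0 is 25 mm), then the turn, a rotation vector about the tool's x, y, z in units of 5 degrees (1.0 is 5 degrees), then the opening, from 0 (shut) to 1 (fully open). A call has 1 to 20 rows; each row shifts and turns the commanded pose from where the row before left it, along the tool's axes as they then stand; what a row does not reach is not made up. A row lasts 1/12 s, in which the tool goes at most 41.7 mm and 7.16 degrees, less where a joint would pass 70% of its speed; a pose out of reach is approached as far as the arm can. A call is refused whole if a number of a shift passes 1 or a number of a turn 1, either way. A call with a gripper value outside its range is refused whole. The fingers move at their own pace and stop on an object; FORCE is the grip in N (left out, the last holds). Time passes only in rows, so rows that do not move let the fingers close. It gives the time, the measured TCP pose, the force, the opening and the grip force at its end, in the units of the state.
- arm.read_state(): the state, without advancing time (a new reading comes with each control period).
- eyes.capture(name): name is "scene" or "top" or "wrist"; returns the picture (420x560x3 uint8, blue, green, red); there is no depth.
- eyes.get_calibration(name): a dict with "fx", "fy", "cx", "cy" (pixels), "k1" (the pictures are not rectified: a ray, as slopes to the right and down, at radius r is drawn at 1 + k1 r^2 times it, then the intrinsics apply), "xyz" and "attitude" of the camera in the world. Camera axes: x right, y down, z forward; pixel columns grow to the right and rows downward; lengths in m; the calibration is good to about 2 mm. A picture is of the moment at which its call begins: read the wrist's pose just before it. get_calibration takes no time and is no camera call; for the wrist camera it gives the pose at the moment of the call.
- arm.hand_in(): hands the job in; it is judged then, once.
The state is a dict: "time": time; "q": joint angles; "joint_velocities": joint speeds; "tau": joint torques, N m; "tool_pos": TCP position; "orientation": TCP orientation; "force": force on the tool from outside, world axes, zero at the start; "ft_torque": the same for the moment, N m; "finger_gap": finger opening in m; "grasp_force": force on a finger pad.
Only numpy, scipy, OpenCV 4.12 (cv2) and the standard library are available. Lean on these libraries where they do the work, as an engineer would, in place of code of your own. Each camera call takes 0.05 s, during which the arm holds its last target. There are 200 camera calls.

TASK

Put the lid on the round canister, each clip above a keeper, and let go of it. Then fold the three clip flaps down round the rim one after the other until each has snapped behind its keeper, pushing gently: never more than about 12 N on a clip. Leave the other things on the bench alone.

Things in the scene. Friction and masses are not known exactly. Their poses are not given: they have to be found in the camera images.
- pot: round aluminium canister, open on top, fixed to the bench. Wall 84 mm across, mouth 74.6 mm, rim flange 102 mm across with its flat upper face 50 mm above the bench. Origin: centre of the underside, z up. Below the rim are three steel keepers, at 0, +120 and -120 degrees round z from the pot's x axis.
- pot_rim (a point): centre of the pot's mouth, level with the rim face. Each keeper is a level bar 8 mm thick, 18 mm long, parallel to the rim, its centre 17 to 19 mm below this point. Keepers are adjustable: each is set anywhere from 52 to 64 mm from the axis, which is not measured, so each clip closes to a different depth.
- lid: loose aluminium lid, 102 mm across, 6 mm thick, 0.4 kg, right way up. Under it a plug 72.2 mm across (66 at its tapered foot), 6 mm deep, that drops into the pot's mouth. Origin: centre of the plug's underside, 44 mm above the bench when seated on the rim. Three like clips on its edge at 0, +120 and -120 degrees round z from its x axis; any of the three turns puts each clip over a keeper.
- lid_handle (a point): centre of the top of the black bar handle on the lid, 32 mm above the lid's origin. The bar is 50 mm long along the lid's x axis, 14 mm wide, 20 mm high.
- flap_a: steel clip flap at 0 degrees on the lid. Origin on its hinge, 54 mm from the lid's axis, 9 mm above the lid's origin; x from hinge to free end, z outward. Plate 26 mm wide, x = 4 to 34 mm, outer face at z = 10 mm; black thumb pad on its end, x = 26 to 34, outer face at z = 15.6. At x = 27, z = 0 a sprung 6 mm hook bar rides over the keeper and springs in behind it.
- clip_a (a joint): hinge of flap_a: 0 = straight out, negative = tilted up, 1.57 = hanging down; stays where it is left. The bar meets the keeper at 0.85 to 1.5 and lies snapped in at 1.2 to 1.87 (as keeper and lid lie). Pushed on the thumb pad along its arc, snapping takes 4 to 10 N (more if the finger slides on the pad), then the force drops; a few mm on is a hard stop.
- flap_b: steel clip flap at +120 degrees on the lid. Origin on its hinge, 54 mm from the lid's axis, 9 mm above the lid's origin; x from hinge to free end, z outward. Plate 26 mm wide, x = 4 to 34 mm, outer face at z = 10 mm; black thumb pad on its end, x = 26 to 34, outer face at z = 15.6. At x = 27, z = 0 a sprung 6 mm hook bar rides over the keeper and springs in behind it.
- clip_b (a joint): hinge of flap_b: 0 = straight out, negative = tilted up, 1.57 = hanging down; stays where it is left. The bar meets the keeper at 0.85 to 1.5 and lies snapped in at 1.2 to 1.87 (as keeper and lid lie). Pushed on the thumb pad along its arc, snapping takes 4 to 10 N (more if the finger slides on the pad), then the force drops; a few mm on is a hard stop.
- flap_c: steel clip flap at -120 degrees on the lid. Origin on its hinge, 54 mm from the lid's axis, 9 mm above the lid's origin; x from hinge to free end, z outward. Plate 26 mm wide, x = 4 to 34 mm, outer face at z = 10 mm; black thumb pad on its end, x = 26 to 34, outer face at z = 15.6. At x = 27, z = 0 a sprung 6 mm hook bar rides over the keeper and springs in behind it.
- clip_c (a joint): hinge of flap_c: 0 = straight out, negative = tilted up, 1.57 = hanging down; stays where it is left. The bar meets the keeper at 0.85 to 1.5 and lies snapped in at 1.2 to 1.87 (as keeper and lid lie). Pushed on the thumb pad along its arc, snapping takes 4 to 10 N (more if the finger slides on the pad), then the force drops; a few mm on is a hard stop.
- clear_tape: bystander, roll of clear tape, 46 mm, 15 mm high; origin at the centre of its underside
- parts_tin_a: bystander, screw-lid tin, 53 mm, 22 mm high; origin at the centre of its underside
- screwdriver_red: bystander, small screwdriver with a red handle, 115 mm; origin at the centre of its underside
- eye_loupe: bystander, black eye loupe, 38 mm, 31 mm high; origin at the centre of its underside
Not all that is in view belongs to the job. Leave any red look-alike of the pot alone.

How it is judged:
On the way:
1. the lid lies fully down on the pot's rim, let go, with all three clips still open (horizontal distance between lid and pot below 0.004 m and z of lid in the frame of pot between 0.042 and 0.0455 m and angle between lid's own z axis and vertical below 0.03 rad and contact force between the fingers and lid below 0.1 N and value of joint each of clip_a, clip_b, clip_c below 1 rad), for 0.2 s.
At the end, for the whole second after the job is handed in: The lid rests level on the rim (within 4 mm of centre, no more than 1.5 mm above its seat) and all three clips are snapped: hinge beyond 1.1 rad and the hook bar pulling on its keeper with more than 2 N, all at rest and let go (horizontal distance between lid and pot below 0.004 m and z of lid in the frame of pot between 0.042 and 0.0455 m and angle between lid's own z axis and vertical below 0.03 rad and value of joint each of clip_a, clip_b, clip_c above 1.1 rad and contact force between each of flap_a, flap_b, flap_c and pot above 2 N and linear speed of lid below 0.01 m/s); the robot touches nothing.
It fails at once if a clip flap is pushed with more than 15 N (contact force between the fingers and flap_a above 15 N or contact force between the fingers and flap_b above 15 N or contact force between the fingers and flap_c above 15 N).
It fails at once if a bystander is moved by more than 20 mm (distance of any of clear_tape, parts_tin_a, screwdriver_red, eye_loupe from where it was at the start of the episode above 0.02 m).
It also fails if it takes over 72 s, if anything falls off the work surface, if the arm or the gripper's body presses on something with over 40 N, if the wrist force passes 120 N, or if a joint passes its speed limit or range.

## Working session

There is one attempt and no reset: what is moved stays moved. The work goes in short steps, Python scripts to look and compute and a shell command to move; the robot and the scene stay as the last step left them, time stands still between calls to the robot, and variables do not carry over. Pictures are saved under pics/ and viewed, at most 10 in all, crops included, and the job is handed in when it is done.

```bash
ls; mkdir -p pics; python3 - <<'E'
from cell import arm, eyes
import cv2
s=arm.read_state();print(s, arm.tip_extent)
for n in("scene","top"):
    cv2.imwrite(f"pics/{n}0.png",eyes.capture(n)); print(eyes.get_calibration(n))
print(eyes.get_calibration("wrist"))
E
```

```text
pics
{'time': 0.0, 'q': array([ 1.20112831,  0.46947624, -0.04858457,  1.53369034,  0.02411641,
        1.14099907, -0.08228116]), 'joint_velocities': array([ 0.00024254, -0.00027935,  0.00194832,  0.00122147,  0.00159566,
       -0.00174232,  0.0007283 ]), 'tau': array([ 1.03113684e-04, -5.10302174e+01, -4.66953730e-02, -2.37707502e+01,
        1.06398028e-02,  7.48689752e-03, -2.69230163e-06]), 'tool_pos': array([ 0.22540343, -0.63565148,  0.23823944]), 'orientation': array([-3.09417655e+00, -5.32436240e-01,  6.71251304e-04]), 'force': array([ 0.03772401, -0.19985474, -0.19874785]), 'ft_torque': array([ 0.00037392, -0.0025988 ,  0.06798054]), 'grasp_force': 0.0, 'finger_gap': 0.08545018983049393} 0.008
{'fx': 507.6532650902528, 'fy': 507.6532650902528, 'cx': 292.61628416819474, 'cy': 214.26883685438855, 'k1': 0.019760573172677955, 'xyz': array([ 0.77387964, -0.56259039,  1.11079542]), 'attitude': array([-2.47699028, -0.56100247,  0.19614163])}
{'fx': 415.1954127690142, 'fy': 415.1954127690142, 'cx': 284.1724316607872, 'cy': 208.20978831346858, 'k1': -0.012062915511972186, 'xyz': array([0.24320854, 0.08523931, 1.12300972]), 'attitude': array([-2.13504128,  2.10609284, -0.18757656])}
{'fx': 289.70920553154394, 'fy': 289.70920553154394, 'cx': 279.5624582492713, 'cy': 208.65193083141642, 'k1': -0.054933654136213456, 'xyz': array([ 0.30371   , -0.6075293 ,  0.37269259]), 'attitude': array([ 2.33715755, -1.65085332, -0.27385085])}
```

View pics/scene0.png

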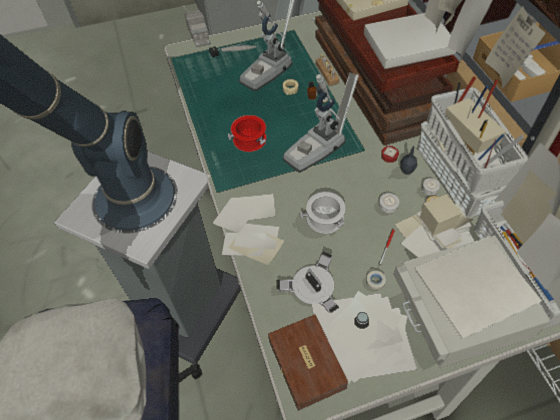

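View pics/top0.png

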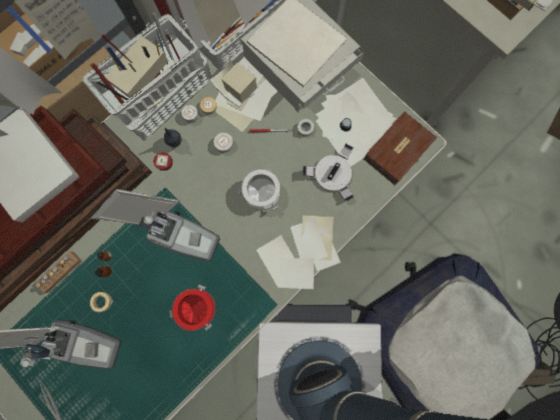

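Scene view: the pot is the grey canister at (324,212) and the lid is at (313,284). Top view: the pot is at (261,189) and the lid at (333,173). 

Possible mix-ups (top view): the red pot at (193,309) is a look-alike, so I rule it out. The round tins at (222,142), (208,104) and (190,113) and the tape at (306,128) are too small. I choose the grey pot at (261,189) and the lid with the black bar at (333,173), and will check both in a close crop.

```bash
cat > h.py <<'E'
import numpy as np, cv2
from cell import arm, eyes
from scipy.spatial.transform import Rotation as R
def K(c): return np.array([[c['fx'],0,c['cx']],[0,c['fy'],c['cy']],[0,0,1]]), np.array([c['k1'],0,0,0,0.])
def unproj(c,uv,z):
    k,d=K(c); n=cv2.undistortPoints(np.array(uv,float).reshape(-1,1,2),k,d)
    # model: drawn = (1+k1 r^2) ray
    n=n.reshape(-1,2); r=np.c_[n,np.ones(len(n))]@R.from_rotvec(c['attitude']).as_matrix().T
    o=np.array(c['xyz']); return o+r*((z-o[2])/r[:,2])[:,None]
def proj(c,P):
    k,d=K(c); Rm=R.from_rotvec(c['attitude']).as_matrix().T
    return cv2.projectPoints(np.array(P,float).reshape(-1,1,3),cv2.Rodrigues(Rm)[0],-Rm@np.array(c['xyz']),k,d)[0].reshape(-1,2)
def tool(): 
    s=arm.read_state(); return np.array(s['tool_pos']),R.from_rotvec(s['orientation']),s
E
python3 - <<'E'
from h import *
t=cv2.imread('pics/top0.png')[135:235,230:370]; s=cv2.imread('pics/scene0.png')[180:320,268:356]
a=cv2.resize(t,None,fx=3.4,fy=3.4,interpolation=2); b=cv2.resize(s,None,fx=3.4,fy=3.4,interpolation=2)
o=np.zeros((476,780,3),np.uint8); o[:340,:476]=a[:340,:476]; o[:476,476:476+b.shape[1]]=b[:476]
cv2.imwrite('pics/crop1.png',o)
c=eyes.get_calibration('top'); d=eyes.get_calibration('scene')
print(unproj(c,[[261,187]],.05),unproj(c,[[333,173]],.032)); print(unproj(d,[[325,209]],.05),unproj(d,[[313,283]],.032))
print(R.from_rotvec(arm.read_state()['orientation']).as_matrix())
E
```

```text
[[0.50039328 0.15824422 0.05      ]] [[ 0.54621005 -0.03509664  0.032     ]]
[[0.50442413 0.15394109 0.05      ]] [[ 0.56089009 -0.04398594  0.032     ]]
[[ 9.42477500e-01  3.34268989e-01 -6.35962389e-04]
 [ 3.34269589e-01 -9.42476092e-01  1.63026856e-03]
 [-5.44311254e-05 -1.74907432e-03 -9.99998469e-01]]
```

View pics/crop1.png

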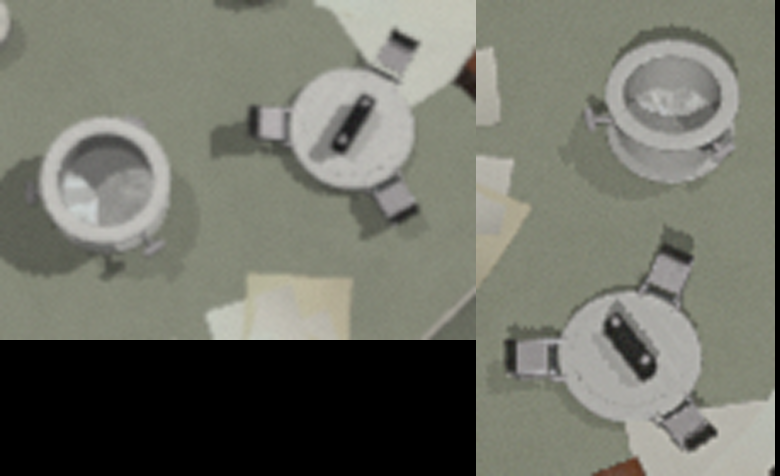

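```bash
cat >> h.py <<'E'
def tri(obs):
    A=[];b=[]
    M=np.zeros((3,3));v=np.zeros(3)
    for c,uv in obs:
        p=unproj(c,[uv],0)[0]; o=np.array(c['xyz']); d=(p-o)/np.linalg.norm(p-o); Q=np.eye(3)-np.outer(d,d); M+=Q; v+=Q@o
    return np.linalg.solve(M,v)
E
python3 - <<'E'
from h import *
c=eyes.get_calibration('top'); d=eyes.get_calibration('scene')
T=lambda x,y:(230+x/3.4,135+y/3.4); S=lambda x,y:(268+(x-476)/3.4,180+y/3.4)
for n,a,b in(('lid',(352,128),(630,354)),('pot',(105,180),(672,95)),('fa',(405,38),(700,437)),('fb',(254,123),(677,252)),('fc',(401,212),(513,357)),('h1',(370,98),(650,375)),('h2',(338,148),(611,320))): print(n,tri([(c,T(*a)),(d,S(*b))]))
p,r,s=tool(); w=eyes.get_calibration('wrist'); print(r.inv().apply(w['xyz']-p), r.inv().apply(R.from_rotvec(w['attitude']).as_matrix().T).round(3))
E
```

```text
lid [ 0.55603875 -0.03734687  0.0089015 ]
pot [0.50127513 0.16040218 0.04344261]
fa [ 0.62824152 -0.08013242  0.02222424]
fb [0.55535153 0.04381985 0.02566932]
fc [ 0.48423802 -0.07637385  0.01395194]
h1 [ 0.5779233  -0.05119474  0.01993279]
h2 [ 0.53542175 -0.02465782  0.02195055]
[ 0.08316509 -0.00061786 -0.13433704] [[-0.     1.    -0.001]
 [-0.947 -0.    -0.322]
 [-0.322  0.001  0.947]]
```

Crop check: both are right. The grey pot with steel keepers is in the left panel at (105,180). The lid with the black bar and three open clips is at (352,128). By triangulation the pot is near (0.501, 0.160) and the lid near (0.556, -0.037) at bench height, yaw about -31°. Next I move over the lid for a close wrist view.

```bash
python3 -m handwheel '{"commands":[0.73,-0.65,0,0,0,0,1,0.73,-0.65,0,0,0,0,1,0.73,-0.65,0,0,0,0,1,0.73,-0.65,0,0,0,0,1,0.73,-0.65,0,0,0,0,1,0.73,-0.65,0,0,0,0,1,0.73,-0.65,0,0,0,0,1,0.73,-0.65,0,0,0,0,1,0.73,-0.65,0,0,0,0,1,0.73,-0.65,0,0,0,0,1,0.73,-0.65,0,0,0,0,1,0.73,-0.65,0,0,0,0,1,0.73,-0.65,0,0,0,0,1,0.73,-0.65,0,0,0,0,1]}'
python3 -m handwheel '{"commands":[0.73,-0.65,0,0,0,0,1,0.73,-0.65,0,0,0,0,1,0.73,-0.65,0,0,0,0,1,0.73,-0.65,0,0,0,0,1,0.73,-0.65,0,0,0,0,1,0.73,-0.65,0,0,0,0,1,0.73,-0.65,0,0,0,0,1,0.73,-0.65,0,0,0,0,1,0.73,-0.65,0,0,0,0,1,0.73,-0.65,0,0,0,0,1,0.73,-0.65,0,0,0,0,1,0.73,-0.65,0,0,0,0,1,0.73,-0.65,0,0,0,0,1,0.73,-0.65,0,0,0,0,1]}'
python3 -m handwheel '{"commands":[0,0,0,0,0,-1,1,0,0,0,0,0,-1,1,0,0,0,0,0,-1,1,0,0,0,0,0,-1,1,0,0,0,0,0,-1,1,0,0,0,0,0,-1,1,0,0,0,0,0,-1,1,0,0,0,0,0,-1,1,0,0,0,0,0,-1,1,0,0,0,0,0,-1,1,0,0,0,0,0,-1,1,0,0,0,0,0,-1,1,0,0,0,0,0,-1,1]}'
python3 -m handwheel '{"commands":[0,0,0.1,0,0,-1,1,0,0,0.1,0,0,-1,1,0,0,0.1,0,0,-1,1,0,0,0.1,0,0,-1,1,0,0,0.1,0,0,-1,1,0,0,0.1,0,0,-1,1,0,0,0.1,0,0,-1,1,0,0,0.1,0,0,-1,1,0,0,0.1,0,0,-1,1,0,0,0.1,0,0,-1,1,0,0,0.1,0,0,-1,1,0,0,0.1,0,0,-1,1,0,0,0.1,0,0,-1,1,0,0,0,0,0,0,1,0,0,0,0,0,0,1]}'
python3 - <<'E'
from h import *
p,r,s=tool(); w=eyes.get_calibration('wrist'); im=eyes.capture('wrist'); np.save('w1.npy',w,allow_pickle=True)
cv2.imwrite('pics/w1.png',im); print(p,r.as_matrix().round(3),s['q'],s['time'])
for P in([.556,-.037,.032],[.501,.160,.05]): print(proj(w,P))
cv2.imwrite('pics/w1b.png',cv2.resize(im,(800,600),interpolation=2))
E
```

```text
time: 1.27
tool_pos: [0.3906, -0.3351, 0.239]
orientation: [-3.096, -0.533, 0.001]
force: [0.2, 0.2, 0.0]
finger_gap: 0.0854
grasp_force: 0.0
time: 2.43
tool_pos: [0.5553, -0.0355, 0.2389]
orientation: [-3.096, -0.533, 0.001]
force: [-0.2, -0.5, -0.2]
finger_gap: 0.0858
grasp_force: 0.0
time: 3.52
tool_pos: [0.5548, -0.0367, 0.2389]
orientation: [-2.32, -2.117, 0.001]
force: [-0.1, 0.6, 0.5]
finger_gap: 0.0852
grasp_force: 0.0
time: 4.77
tool_pos: [0.5549, -0.0367, 0.2064]
orientation: [-0.829, -3.029, -0.0]
force: [-0.3, -0.8, -0.3]
finger_gap: 0.0853
grasp_force: 0.0
[ 0.55489819 -0.03674293  0.20639213] [[-0.861  0.509 -0.001]
 [ 0.509  0.861  0.   ]
 [ 0.001 -0.    -1.   ]] [ 0.62600959  0.42842072 -0.8260648   1.82160295  0.35947302  1.04965192
  0.6985843 ] 4.7667
[[279.65120065 190.86748822]]
[[434.63608926  40.45330578]]
```

View pics/w1b.png

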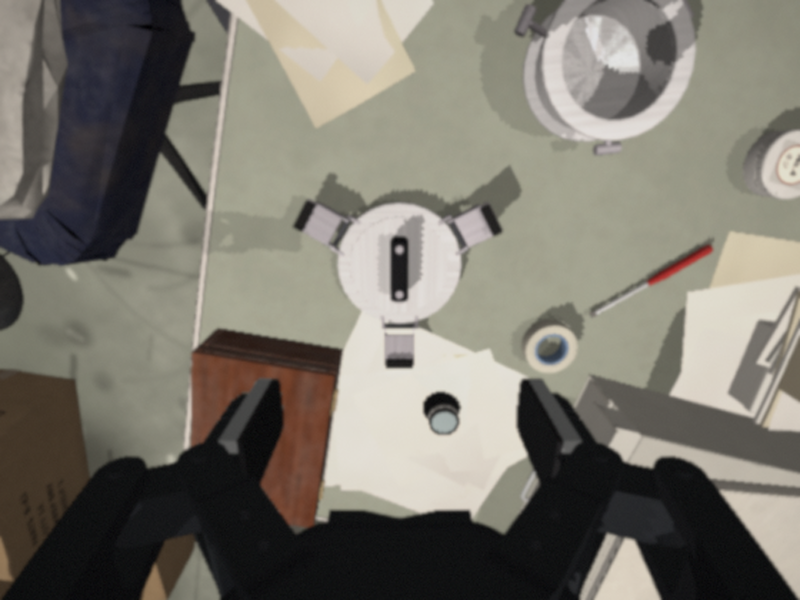

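Wrist view: the handle bar runs from (399,237) to (399,301), in line with the tool's x. Flap pads are at (400,363), (305,216) and (492,218). Pot keepers are at (525,20) and (608,148).

```bash
python3 - <<'E'
from h import *
w=np.load('w1.npy',allow_pickle=True).item()
f=lambda *a:np.array(a)*.7-.15
U=lambda z,*a:unproj(w,[f(*a)],z)[0]
print('handle',U(.032,399,237),U(.032,399,301),U(.032,399.5,269))
L=U(.012,400,263);print('disc',L)
for n,a in(('a',(400,364)),('b',(492,218)),('c',(305,216))): print(n,U(.02,*a)-L)
rim=U(.05,617,66);print('rim',rim)
for a in((525,20),(608,148)):
    k=U(.032,*a)-rim; print(k,np.hypot(*k[:2]),np.degrees(np.arctan2(k[1],k[0])))
p,r,s=tool(); print(r.inv().apply(np.array([.501-.03,.160,.2])-p)/.025)
E
```

```text
handle [ 0.53171148 -0.02325423  0.032     ] [ 0.57548833 -0.04918754  0.032     ] [ 0.55325359 -0.03556823  0.032     ]
disc [ 0.55362057 -0.03534371  0.012     ]
a [ 0.07559736 -0.04470277  0.008     ]
b [0.00364959 0.08028767 0.008     ]
c [-0.07108784 -0.04302053  0.008     ]
rim [0.5040542 0.1557575 0.05     ]
[-0.05477765 -0.03377229 -0.018     ] 0.06435183270858694 -148.34475379513225
[ 0.04789251 -0.01727777 -0.018     ] 0.05091379056945277 -19.837487365371185
[6.89899621 5.05990897 0.26659976]
```

```bash
python3 -m handwheel '{"commands":[0.8,0.62,0,0,0,0,1,0.8,0.62,0,0,0,0,1,0.8,0.62,0,0,0,0,1,0.8,0.62,0,0,0,0,1,0.8,0.62,0,0,0,0,1,0.8,0.62,0,0,0,0,1,0.8,0.62,0,0,0,0,1,0.8,0.62,0,0,0,0,1,0,0,0,0,0,0,1,0,0,0,0,0,0,1]}'
python3 - <<'E'
from h import *
p,r,s=tool(); w=eyes.get_calibration('wrist'); im=eyes.capture('wrist'); np.save('w2.npy',w,allow_pickle=True)
cv2.imwrite('pics/w2.png',im); uv=proj(w,[.502,.158,.05])[0]; print(p,uv)
x,y=(uv-[70,65]).astype(int); x=max(x,0);y=max(y,0);print(x,y)
cv2.imwrite('pics/w2c.png',cv2.resize(im[y:y+120,x:x+140],None,fx=5,fy=5,interpolation=2))
E
```

```text
time: 5.65
tool_pos: [0.4796, 0.153, 0.2072]
orientation: [0.822, 3.031, 0.0]
force: [1.2, -0.1, 0.2]
finger_gap: 0.0855
grasp_force: 0.0
[0.47959089 0.15300343 0.2072461 ] [293.88264136 209.08351597]
223 144
```

View pics/w2c.png

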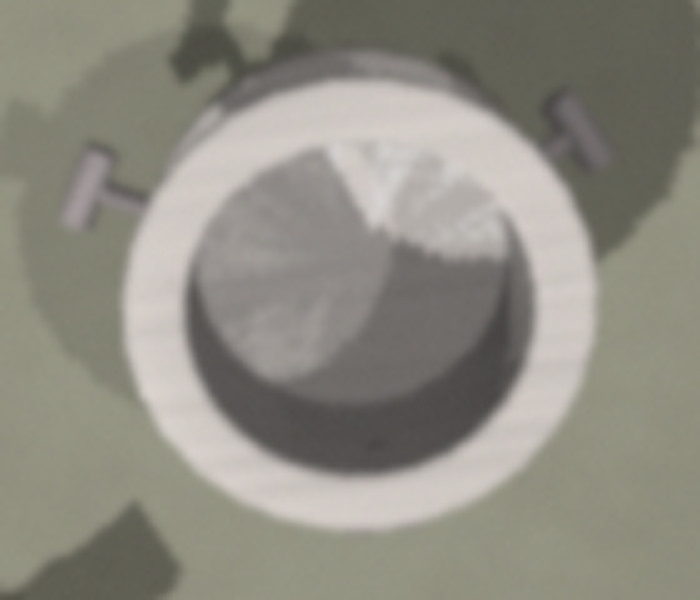

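The rim centre is at crop (360.5,305), with keepers at (92,185) and (579,128). The third keeper is hidden below the rim.

```bash
python3 - <<'E'
from h import *
w=np.load('w2.npy',allow_pickle=True).item()
U=lambda z,a:unproj(w,[(np.array(a)+.5)/5-.5+[223,144]],z)[0]
rim=U(.05,(360.5,305)); print('rim',rim)
E=[U(.05,a)-rim for a in((124,305),(597,305),(360,80),(360,530))];print([np.hypot(*e[:2]) for e in E])
for a in((92,185),(579,128)):
    k=U(.035,a)-rim; print(k,np.hypot(*k[:2]),np.degrees(np.arctan2(k[1],k[0])))
# keeper bar direction
for a,b in(((101,150),(80,225)),((560,95),(600,165))):
    d=U(.036,a)-U(.036,b);print('bar',np.degrees(np.arctan2(d[1],d[0])))
p,r,s=tool(); print(p,r.inv().apply(np.array([.5535,-.0355,.2])-p)/.025)
E
```

```text
rim [0.49806585 0.16121257 0.05      ]
[np.float64(0.050089281325256016), np.float64(0.05022057820520982), np.float64(0.04766994186534157), np.float64(0.0529551248072776)]
[-0.04860117 -0.03856553 -0.015     ] 0.06204332127252774 -141.56763059617464
[-0.00648085  0.05827889 -0.015     ] 0.05863813217159813 96.34545668304384
bar 132.12157514578035
bar -178.07815196939396
[0.48022629 0.15154631 0.20699923] [-6.32058767 -4.96133049  0.28692495]
```

Corrected for perspective, the rim centre is about (0.5003, 0.160), which agrees with the triangulation. Keeper angles are about 97° mod 120, and the lid clips about 89° mod 120, so the lid must turn +8°. Now I grasp the handle.

```bash
python3 -m handwheel '{"commands":[-0.79,-0.62,0,0,0,0,1,-0.79,-0.62,0,0,0,0,0.5,-0.79,-0.62,0,0,0,0,0.5,-0.79,-0.62,0,0,0,0,0.5,-0.79,-0.62,0,0,0,0,0.5,-0.79,-0.62,0,0,0,0,0.5,-0.79,-0.62,0,0,0,0,0.5,-0.79,-0.62,0,0,0,0,0.5,0,0,0.8,0,0,0,0.5,0,0,0.8,0,0,0,0.5,0,0,0.8,0,0,0,0.5,0,0,0.8,0,0,0,0.5,0,0,0.8,0,0,0,0.5,0,0,0.4,0,0,0,0.5,0,0,0,0,0,0,0.5]}'
python3 -m handwheel '{"commands":[0,0,0.5,0,0,0,0.5,0,0,0.5,0,0,0,0.5,0,0,0.5,0,0,0,0.5,0,0,0.5,0,0,0,0.5,0,0,0.5,0,0,0,0.5,0,0,0.4,0,0,0,0.5,0,0,0,0,0,0,0.5,0,0,0,0,0,0,0.5]}'
```

```text
time: 6.95
tool_pos: [0.5519, -0.0372, 0.0945]
orientation: [-0.828, -3.026, 0.002]
force: [-0.3, 0.2, -0.0]
finger_gap: 0.0426
grasp_force: 0.0
time: 7.62
tool_pos: [0.5531, -0.0353, 0.0236]
orientation: [-0.825, -3.03, 0.0]
force: [-0.4, 0.2, 0.9]
finger_gap: 0.0429
grasp_force: 0.0
```

```bash
python3 -m handwheel '{"commands":[0,0,0,0,0,0,0,0,0,0,0,0,0,0,0,0,0,0,0,0,0,0,0,0,0,0,0,0,0,0,0,0,0,0,0,0,0,0,0,0,0,0,0,0,0,0,0,0,0]}' 70
python3 -m handwheel '{"commands":[0,0,-0.3,0,0,0,0,0,0,-0.5,0,0,0,0,0,0,-0.6,0,0,0,0,0,0,-0.6,0,0,0,0,0,0,-0.6,0,0,0,0,0,0,-0.6,0,0,0,0,0,0,0,0,0,0,0,0,0,0,0,0,0,0]}'
python3 - <<'E'
from h import *
p,r,s=tool(); print(p,r.inv().apply(np.array([.4999,.1605,.1])-p)/.025, s['force'])
E
```

```text
time: 8.2
tool_pos: [0.5539, -0.0357, 0.0253]
orientation: [0.826, 3.03, -0.001]
force: [-2.0, -0.7, 6.1]
finger_gap: 0.0121
grasp_force: 71.7
time: 8.87
tool_pos: [0.5537, -0.0357, 0.105]
orientation: [0.826, 3.029, 0.0]
force: [-0.8, 0.4, -4.6]
finger_gap: 0.0119
grasp_force: 70.5
[ 0.55369163 -0.03567081  0.10504445] [5.8354     5.67035536 0.19578823] [-0.83966223  0.39287008 -4.59497143]
```

```bash
python3 -m handwheel '{"commands":[0.3,0.3,0,0,0,0,0,0.6,0.6,0,0,0,0,0,0.6,0.6,0,0,0,0,0,0.6,0.6,0,0,0,0,0,0.6,0.57,0,0,0,0,0,0.6,0.6,0,0,0,0,0,0.6,0.6,0,0,0,0,0,0.6,0.6,0,0,0,0,0,0.6,0.6,0,0,0,0,0,0.5,0.4,0,0,0,0,0,0.24,0.2,0,0,0,0,0,0,0,0,0,0,-0.4,0,0,0,0,0,0,-0.4,0,0,0,0,0,0,-0.4,0,0,0,0,0,0,-0.4,0,0,0,0,0,0,0,0,0,0,0,0,0,0,0]}'
python3 - <<'E'
from h import *
p,r,s=tool(); w=eyes.get_calibration('wrist'); im=eyes.capture('wrist'); np.save('w3.npy',w,allow_pickle=True)
cv2.imwrite('pics/w3.png',im)
print(p,r.as_matrix().round(3)[:,0],r.inv().apply(np.array([.4999,.1605,.1])-p)*1000, s['force'])
uv=proj(w,[.5,.16,.09])[0];print(uv); x=int(uv[0]-100); y=max(int(uv[1]-90),0);print(x,y)
cv2.imwrite('pics/w3c.png',cv2.resize(im[y:y+150,x:x+200],None,fx=4,fy=4,interpolation=2))
E
```

```text
time: 10.28
tool_pos: [0.499, 0.1603, 0.1036]
orientation: [-0.614, -3.08, 0.001]
force: [-0.8, -0.2, -5.6]
finger_gap: 0.0119
grasp_force: 70.4
[0.49897277 0.16026748 0.10360558] [-0.924  0.383  0.001] [-0.77138668  0.57390831  3.60410813] [-0.79017226 -0.17187963 -5.56065143]
[279.0469017  263.99096391]
179 173
```

View pics/w3c.png

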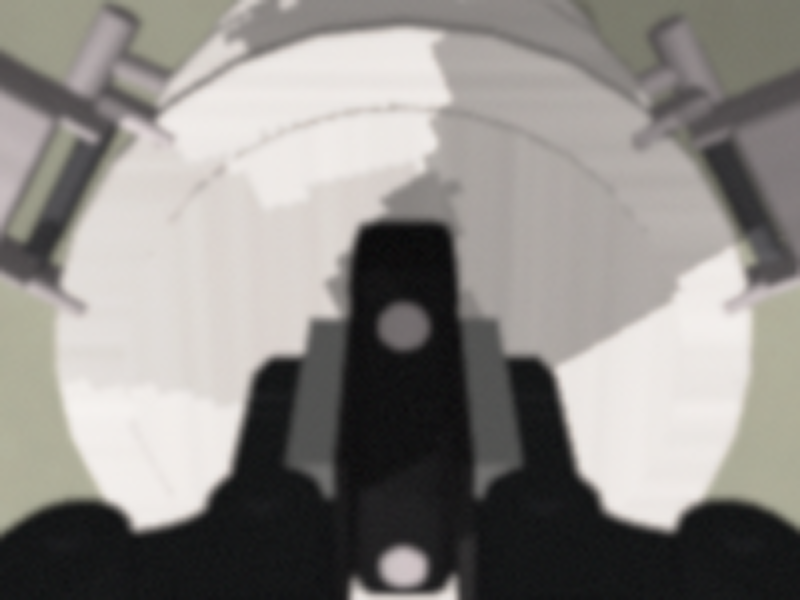

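Clips flank symmetrically over the keepers at (105,50) and (685,45). I check the lid's offset in the grip from the handle end at (405,226).

```bash
python3 - <<'E'
from h import *
w=np.load('w3.npy',allow_pickle=True).item(); p,r,s=tool()
for a in((405,228),(404,590)):
    P=unproj(w,[(np.array(a)+.5)/4-.5+[179,173]],.1103)[0]; print(r.inv().apply(P-p)*1000)
for a in((55,340),(752,340)):
    P=unproj(w,[(np.array(a)+.5)/4-.5+[179,173]],.0903)[0]; print(r.inv().apply(P-p)*1000)
for a in((105,50),(687,48)):
    P=unproj(w,[(np.array(a)+.5)/4-.5+[179,173]],.036)[0]; k=P-[.4999,.1605,0];print(k*1000,np.hypot(*k[:2]),np.degrees(np.arctan2(k[1],k[0])), r.inv().apply(P-p)*1000)
E
```

```text
[29.16808373  0.53203467 -6.50822522]
[-23.90329602   0.40948566  -6.55110639]
[  3.13633533 -49.84128809  13.51413818]
[ 3.23587221 50.40819065 13.42777821]
[-51.21287263 -37.21412359  36.        ] 0.06330599748349199 -143.9957578389854 [ 32.32348107 -53.47520156  67.84095059]
[-11.47608324  59.59406108  36.        ] 0.060688982549982284 100.9000703729757 [32.72684122 51.17022963 67.75104627]
```

```bash
python3 -m handwheel '{"commands":[-0.1,0,0.2,0,0,0,0,0,0,0.3,0,0,0,0,0,0,0.3,0,0,0,0,0,0,0.3,0,0,0,0,0,0,0,0,0,0,0,0,0,0,0,0,0,0]}'
python3 -m handwheel '{"commands":[0,0,0.08,0,0,0,0,0,0,0.08,0,0,0,0,0,0,0,0,0,0,0]}'
python3 -m handwheel '{"commands":[0,0,0.06,0,0,0,0,0,0,0.06,0,0,0,0,0,0,0,0,0,0,0]}'
```

```text
time: 10.83
tool_pos: [0.5013, 0.1596, 0.076]
orientation: [-0.611, -3.08, 0.001]
force: [-0.3, 0.0, -4.6]
finger_gap: 0.0121
grasp_force: 70.3
time: 11.08
tool_pos: [0.5016, 0.1602, 0.073]
orientation: [-0.612, -3.081, -0.0]
force: [-1.4, 0.6, -2.0]
finger_gap: 0.0118
grasp_force: 70.7
time: 11.33
tool_pos: [0.5008, 0.1605, 0.0712]
orientation: [-0.611, -3.081, 0.002]
force: [-6.8, -1.2, 8.5]
finger_gap: 0.0121
grasp_force: 72.2
```

```bash
python3 -m handwheel '{"commands":[0.06,0.01,0,0,0,0,0,0,0,0,0,0,0,0]}'
python3 -m handwheel '{"commands":[0,0,0.06,0,0,0,0,0,0,0,0,0,0,0]}'
```

```text
time: 11.5
tool_pos: [0.5, 0.1607, 0.0701]
orientation: [-0.611, -3.082, 0.001]
force: [-1.9, 1.0, -3.7]
finger_gap: 0.0118
grasp_force: 70.5
time: 11.67
tool_pos: [0.4999, 0.1607, 0.0692]
orientation: [-0.612, -3.081, 0.002]
force: [-7.3, -0.8, 9.6]
finger_gap: 0.012
grasp_force: 72.3
```

```bash
python3 -m handwheel '{"commands":[0.05,0,0,0,0,0,0,0,0,0.04,0,0,0,0,0,0,0,0,0,0,0]}'
```

```text
time: 11.92
tool_pos: [0.4999, 0.1607, 0.0692]
orientation: [0.612, 3.08, -0.003]
force: [-6.3, -3.7, 16.9]
finger_gap: 0.012
grasp_force: 73.2
```

Bottomed at the expected height. Releasing and rising.

```bash
python3 -m handwheel '{"commands":[0,0,-0.1,0,0,0,0.2,0,0,0,0,0,0,0.45,0,0,0,0,0,0,0.45,0,0,0,0,0,0,0.45,0,0,-0.2,0,0,0,0.45,0,0,-0.6,0,0,0,0.45,0,0,-1,0,0,0,0.45,0,0,-1,0,0,0,0.45,0,0,-1,0,0,0,0.2,0,0,-1,0,0,0,0,-0.5,0,-0.8,0,0,0,0,-0.5,0,0,0,0,0,0,0,0,0,0,0,0,0]}'
python3 - <<'E'
from h import *
p,r,s=tool(); w=eyes.get_calibration('wrist'); im=eyes.capture('wrist'); np.save('w4.npy',w,allow_pickle=True)
cv2.imwrite('pics/w4.png',im); cv2.imwrite('pics/s4.png',eyes.capture('scene')); cv2.imwrite('pics/t4.png',eyes.capture('top'))
uv=proj(w,[.5,.16,.056])[0];print(p,uv); x=int(uv[0]-100); y=int(uv[1]-85);print(x,y)
cv2.imwrite('pics/w4c.png',cv2.resize(im[y:y+150,x:x+200],None,fx=4,fy=4,interpolation=2))
E
```

```text
time: 13.0
tool_pos: [0.5254, 0.1501, 0.2108]
orientation: [0.617, 3.077, 0.002]
force: [0.4, -1.0, 0.2]
finger_gap: 0.0
grasp_force: 0.0
[0.52536215 0.15006025 0.210778  ] [278.37156263 168.18481905]
178 83
```

View pics/w4c.png

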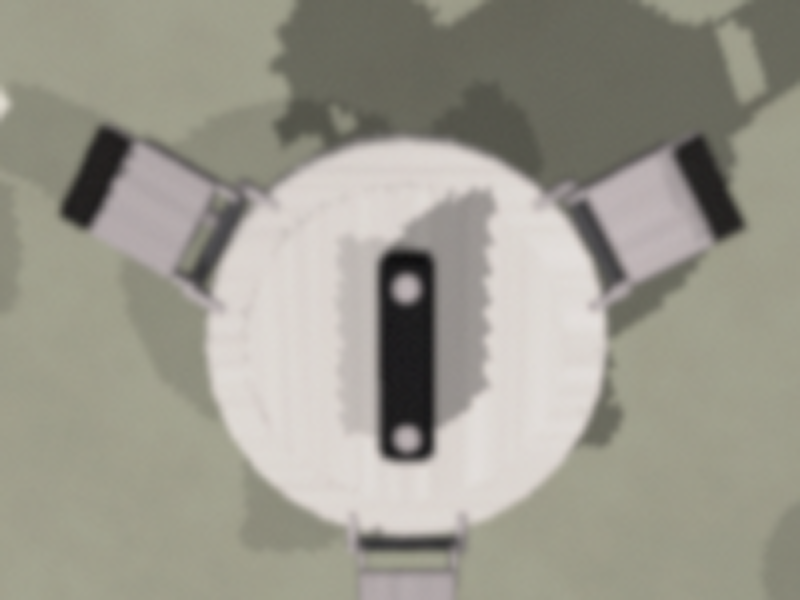

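The lid is seated with all clips open: right pad at (710,190), left pad at (97,178), handle from (407,252) to (407,461). Next I solve for the lid pose and the present clip angles.

```bash
cat >> h.py <<'E'
def face(lid,yaw,phi,th,x=30,z=15.6):
    rho=.054+(x*np.cos(th)+z*np.sin(th))/1e3; h=lid[2]+.009+(-x*np.sin(th)+z*np.cos(th))/1e3
    a=yaw+phi; return np.array([lid[0]+rho*np.cos(a),lid[1]+rho*np.sin(a),h])
E
python3 - <<'E'
from h import *
w=np.load('w4.npy',allow_pickle=True).item(); w1=np.load('w1.npy',allow_pickle=True).item()
G=lambda a:(np.array(a)+.5)/4-.5+[178,83]
h1=unproj(w,[G((407,252))],.076)[0];h2=unproj(w,[G((407,461))],.076)[0]
d=h2-h1; yaw=np.arctan2(d[1],d[0]); L=(h1+h2)/2; print('lid',L,np.hypot(*d[:2]),np.degrees(yaw))
dL=unproj(w,[G((207,340))],.056)[0],unproj(w,[G((608,340))],.056)[0],unproj(w,[G((407,137))],.056)[0],unproj(w,[G((407,533))],.056)[0]
print((dL[0]+dL[1])/2,np.hypot(*(dL[0]-dL[1])[:2]),(dL[2]+dL[3])/2,np.hypot(*(dL[2]-dL[3])[:2]))
def ang(w,uv,lid,yaw,phi):
    T=np.arange(-.8,1,.02); e=[np.linalg.norm(proj(w,face(lid,yaw,phi,t))[0]-uv) for t in T]; i=np.argmin(e); return T[i],e[i]
lid=[L[0],L[1],.044]
print('b',ang(w,G((710,190)),lid,yaw,2.094)); print('c',ang(w,G((97,178)),lid,yaw,-2.094))
f=lambda *a:np.array(a)*.7-.15
l1=[.5536,-.036,0]; y1=np.radians(-30.6)
for n,a,ph in(('a',(400,364),0),('b',(492,218),2.094),('c',(305,216),-2.094)): print(n,ang(w1,f(*a),l1,y1,ph))
im=cv2.imread('pics/w4.png')[170:320,180:380]; s=cv2.imread('pics/s4.png')[165:265,270:395]
cv2.imwrite('pics/x4.png',np.vstack([cv2.resize(im,(400,300)),cv2.resize(s,(375,300),interpolation=2).copy() if 0 else cv2.copyMakeBorder(cv2.resize(s,(375,300),interpolation=2),0,0,0,25,0)]))
E
```

```text
lid [0.50056242 0.16085754 0.076     ] 0.049961768791736604 -22.69418703043679
[0.49985127 0.1613005  0.056     ] 0.10105472813441539 [0.50111829 0.16062731 0.056     ] 0.1008699427151554
b (np.float64(-0.2799999999999996), np.float64(0.470100514051681))
c (np.float64(-0.09999999999999942), np.float64(0.4559306531581369))
a (np.float64(6.661338147750939e-16), np.float64(0.9264227982634317))
b (np.float64(-0.23999999999999955), np.float64(0.24300765341843703))
c (np.float64(-0.13999999999999946), np.float64(0.04219468375212169))
```

View pics/x4.png

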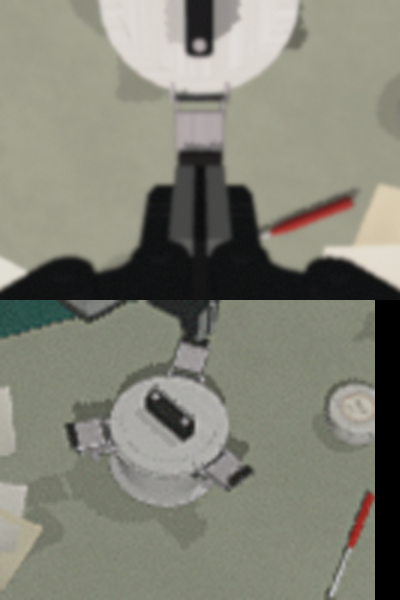

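Lid is centred at (0.5005, 0.1609), yaw -22.7°. Clip angles are about a 0, b -0.26 and c -0.12, and the flap areas are clear of other things. Now I compute the arc rows for pushing with the inner fingertip edge.

```bash
cat > path.py <<'E'
from h import *
HW,TE=11.,8.
def tcp(th,al,x=30.,z=15.6):
    E=np.array([54+x*np.cos(th)+z*np.sin(th),53-x*np.sin(th)+z*np.cos(th)])
    zt=np.array([-np.sin(al),-np.cos(al)]); inn=np.array([-np.cos(al),np.sin(al)])
    return E-TE*zt-HW*inn, inn, zt
def alpha(th,a0=.8,mx=.4): return np.clip(th-a0,0,mx)
if __name__=='__main__':
    T=np.arange(-.3,1.81,.1)
    for t0,t1 in zip(T[:-1],T[1:]):
        a,b=tcp(t0,alpha(t0)),tcp(t1,alpha(t1)); d=b[0]-a[0]
        print('%.1f->%.1f x %.2f z %.2f turn %.2f  tcp %s'%(t0,t1,d@a[1]/25,d@a[2]/25,np.degrees(alpha(t1)-alpha(t0))/5,b[0].round(1)))
E
python3 path.py; python3 - <<'E'
from path import *
p,r,s=tool(); L=np.array([.5005,.1609]); a=np.radians(-22.7)
t=np.r_[L+.096*np.array([np.cos(a),np.sin(a)]),.1]; print(p,r.inv().apply(t-p)/.025,s['q'])
E
```

```text
-0.3->-0.2 x -0.09 z 0.10 turn 0.00  tcp [91.3 82.2]
-0.2->-0.1 x -0.08 z 0.11 turn 0.00  tcp [93.3 79.5]
-0.1->0.0 x -0.07 z 0.12 turn 0.00  tcp [95.  76.6]
0.0->0.1 x -0.06 z 0.12 turn 0.00  tcp [96.4 73.5]
0.1->0.2 x -0.04 z 0.13 turn 0.00  tcp [97.5 70.3]
0.2->0.3 x -0.03 z 0.13 turn 0.00  tcp [98.3 67. ]
0.3->0.4 x -0.02 z 0.13 turn 0.00  tcp [98.7 63.7]
0.4->0.5 x -0.00 z 0.14 turn 0.00  tcp [98.8 60.3]
0.5->0.6 x 0.01 z 0.13 turn 0.00  tcp [98.6 56.9]
0.6->0.7 x 0.02 z 0.13 turn 0.00  tcp [98.  53.6]
0.7->0.8 x 0.04 z 0.13 turn 0.00  tcp [97.1 50.3]
0.8->0.9 x 0.02 z 0.17 turn 1.15  tcp [96.6 46.1]
0.9->1.0 x 0.02 z 0.17 turn 1.15  tcp [95.7 41.8]
1.0->1.1 x 0.02 z 0.17 turn 1.15  tcp [94.4 37.7]
1.1->1.2 x 0.02 z 0.17 turn 1.15  tcp [92.7 33.8]
1.2->1.3 x 0.05 z 0.13 turn 0.00  tcp [90.3 31.4]
1.3->1.4 x 0.06 z 0.12 turn 0.00  tcp [87.7 29.2]
1.4->1.5 x 0.07 z 0.11 turn 0.00  tcp [84.9 27.3]
1.5->1.6 x 0.08 z 0.11 turn 0.00  tcp [82.  25.6]
1.6->1.7 x 0.09 z 0.10 turn 0.00  tcp [78.9 24.3]
1.7->1.8 x 0.10 z 0.09 turn 0.00  tcp [75.6 23.3]
[0.52135148 0.15112998 0.20838809] [-2.93080724  0.03398787  4.32808656] [ 0.33048799  0.42307655 -0.88905411  1.8455752   0.37430363  1.05391716
  0.47289086]
```

```bash
python3 -m handwheel '{"commands":[-1,0,0.5,0,0,0,0,-1,0.03,0.5,0,0,0,0,-0.93,0,0.8,0,0,0,0,0,0,1,0,0,0,0,0,0,1,0,0,0,0,0,0,0.9,0,0,0,0,0,0,0,0,0,0,0,0,0,0,0,0,0,0]}'
python3 -m handwheel '{"commands":[0,0,0.12,0,0,0,0,0,0,0.12,0,0,0,0,0,0,0.06,0,0,0,0,0,0,0,0,0,0,0]}'
python3 -m handwheel '{"commands":[0,0,0.06,0,0,0,0,-0.03,0,0.06,0,0,0,0,-0.03,0,0.06,0,0,0,0,0,0,0,0,0,0,0]}'
```

```text
time: 13.82
tool_pos: [0.5886, 0.1244, 0.0906]
orientation: [-0.609, -3.078, 0.002]
force: [-0.7, 0.2, 0.0]
finger_gap: 0.0002
grasp_force: 0.0
time: 14.15
tool_pos: [0.5907, 0.1242, 0.0854]
orientation: [0.612, 3.08, 0.0]
force: [-0.1, 0.4, -0.2]
finger_gap: -0.0001
grasp_force: 0.0
time: 14.48
tool_pos: [0.5919, 0.1233, 0.0801]
orientation: [-0.613, -3.081, 0.0]
force: [0.6, -0.2, -0.4]
finger_gap: 0.0002
grasp_force: 0.0
```

```bash
python3 -m handwheel '{"commands":[0.08,0,0.08,0,0,0,0,0,0,0.12,0,0,0,0,0,0,0.12,0,0,0,0,0,0,0,0,0,0,0]}'
python3 -m handwheel '{"commands":[0,0,0.12,0,0,0,0,-0.02,0,0.12,0,0,0,0,-0.01,0,0.12,0,0,0,0,0,0,0,0,0,0,0]}'
python3 -m handwheel '{"commands":[0,0,0.12,0,0,0,0,0,0,0.12,0,0,0,0,0,0,0.12,0,0,0,0,0,0,0,0,0,0,0]}'
```

```text
time: 14.82
tool_pos: [0.5896, 0.1241, 0.0716]
orientation: [-0.612, -3.08, 0.001]
force: [-0.3, -1.0, -0.3]
finger_gap: -0.0001
grasp_force: 0.0
time: 15.15
tool_pos: [0.5904, 0.1238, 0.0625]
orientation: [-0.612, -3.08, 0.001]
force: [-1.2, -0.1, -0.5]
finger_gap: 0.0001
grasp_force: 0.0
time: 15.48
tool_pos: [0.5903, 0.1238, 0.0536]
orientation: [-0.612, -3.081, 0.001]
force: [-1.3, -1.4, -1.0]
finger_gap: -0.0003
grasp_force: 0.0
```

```bash
python3 -m handwheel '{"commands":[0.02,0,0.12,0,0,0,0,0.01,0,0.085,0,0.58,0,0,0.01,0,0.085,0,0.58,0,0,0,0,0,0,0,0,0]}'
python3 -m handwheel '{"commands":[0.01,0,0.085,0,0.58,0,0,0.01,0,0.085,0,0.58,0,0,0,0,0,0,0,0,0]}'
python3 -m handwheel '{"commands":[0.01,0,0.085,0,0.58,0,0,0.01,0,0.085,0,0.58,0,0,0,0,0,0,0,0,0]}'
python3 -c "
from path import *
p,r,s=tool();v=p[:2]-[.5005,.1609];print(np.hypot(*v)*1e3,np.degrees(np.arctan2(v[1],v[0])),p[2],r.as_matrix()[:,2],s['force'])"
```

```text
time: 15.82
tool_pos: [0.5911, 0.123, 0.0462]
orientation: [-0.598, -2.982, -0.031]
force: [0.3, -0.0, -0.4]
finger_gap: 0.0
grasp_force: 0.0
time: 16.07
tool_pos: [0.5898, 0.1235, 0.0419]
orientation: [-0.578, -2.885, -0.058]
force: [-0.1, -1.4, -0.7]
finger_gap: 0.0
grasp_force: 0.0
time: 16.32
tool_pos: [0.5881, 0.1242, 0.0377]
orientation: [-0.558, -2.788, -0.084]
force: [0.4, -0.3, 0.4]
finger_gap: 0.0
grasp_force: 0.0
94.96715151793501 -22.70739013587941 0.037749878771445755 [-0.27584019  0.11382373 -0.95444033] [ 0.40099348 -0.34353959  0.35975128]
```

```bash
cat > g.py <<'E'
from path import *
import sys
p,r,s=tool();v=p[:2]-[.5005,.1609];f=s['force']; rad=v/np.hypot(*v)
print('rho %.1f z %.1f  f_in %.1f f_z %.1f |f| %.1f t %.1f'%(np.hypot(*v)*1e3,p[2]*1e3,f[:2]@rad,f[2],np.linalg.norm(f),s['time']))
sys.exit(int(np.linalg.norm(f)>float(sys.argv[1])))
E
M="python3 -m handwheel"
$M '{"commands":[0.01,0,0.085,0,0.58,0,0,0.01,0,0.085,0,0.58,0,0,0,0,0,0,0,0,0]}' >/dev/null; python3 g.py 7 &&
$M '{"commands":[0.025,0,0.06,0,0,0,0,0,0,0,0,0,0,0]}' >/dev/null; python3 g.py 7 &&
$M '{"commands":[0.025,0,0.06,0,0,0,0,0,0,0,0,0,0,0]}' >/dev/null; python3 g.py 7 &&
$M '{"commands":[0.03,0,0.06,0,0,0,0,0,0,0,0,0,0,0]}' >/dev/null; python3 g.py 7 &&
$M '{"commands":[0.03,0,0.06,0,0,0,0,0,0,0,0,0,0,0]}' >/dev/null; python3 g.py 7
```

```text
rho 92.8 z 33.8  f_in -0.2 f_z -0.6 |f| 0.7 t 16.6
rho 90.0 z 34.1  f_in 1.0 f_z -0.7 |f| 1.4 t 16.7
rho 88.9 z 33.2  f_in -0.6 f_z 0.0 |f| 0.7 t 16.9
rho 88.2 z 32.0  f_in 0.2 f_z 0.7 |f| 1.0 t 17.1
rho 87.5 z 31.0  f_in 1.7 f_z 2.2 |f| 2.9 t 17.2
```

```bash

M="python3 -m handwheel"
$M '{"commands":[0.018,0,0.028,0,0,0,0,0,0,0,0,0,0,0]}' >/dev/null; python3 g.py 9 &&
$M '{"commands":[0.018,0,0.028,0,0,0,0,0,0,0,0,0,0,0]}' >/dev/null; python3 g.py 9 &&
$M '{"commands":[0.018,0,0.028,0,0,0,0,0,0,0,0,0,0,0]}' >/dev/null; python3 g.py 9 &&
$M '{"commands":[0.02,0,0.026,0,0,0,0,0,0,0,0,0,0,0]}' >/dev/null; python3 g.py 9 &&
$M '{"commands":[0.02,0,0.026,0,0,0,0,0,0,0,0,0,0,0]}' >/dev/null; python3 g.py 9
```

```text
rho 87.1 z 30.5  f_in 2.7 f_z 3.8 |f| 4.7 t 17.4
rho 86.3 z 30.0  f_in 3.1 f_z 3.8 |f| 4.9 t 17.6
rho 85.4 z 29.2  f_in 3.4 f_z 3.0 |f| 4.6 t 17.7
rho 84.2 z 28.5  f_in 3.4 f_z 1.3 |f| 4.1 t 17.9
rho 82.5 z 27.8  f_in 0.2 f_z 0.2 |f| 0.3 t 18.1
```

```bash

M="python3 -m handwheel"
$M '{"commands":[0.02,0,0.024,0,0,0,0,0,0,0,0,0,0,0]}' >/dev/null; python3 g.py 4 &&
$M '{"commands":[0.02,0,0.024,0,0,0,0,0,0,0,0,0,0,0]}' >/dev/null; python3 g.py 4 &&
$M '{"commands":[0.02,0,0.024,0,0,0,0,0,0,0,0,0,0,0]}' >/dev/null; python3 g.py 4 &&
$M '{"commands":[0.02,0,0.024,0,0,0,0,0,0,0,0,0,0,0]}' >/dev/null; python3 g.py 4 &&
$M '{"commands":[0.02,0,0.024,0,0,0,0,0,0,0,0,0,0,0]}' >/dev/null; python3 g.py 4
```

```text
rho 81.5 z 27.4  f_in 0.1 f_z -0.8 |f| 1.2 t 18.2
rho 81.5 z 27.4  f_in -0.1 f_z 0.6 |f| 0.8 t 18.4
rho 81.2 z 27.3  f_in -0.1 f_z 0.5 |f| 0.8 t 18.6
rho 80.7 z 26.9  f_in -0.2 f_z 0.1 |f| 0.5 t 18.7
rho 80.0 z 26.6  f_in 1.2 f_z 0.0 |f| 1.2 t 18.9
```

```bash

M="python3 -m handwheel"
$M '{"commands":[0.025,0,0.022,0,0,0,0,0,0,0,0,0,0,0]}' >/dev/null; python3 g.py 3 &&
$M '{"commands":[0.025,0,0.022,0,0,0,0,0,0,0,0,0,0,0]}' >/dev/null; python3 g.py 3 &&
$M '{"commands":[0.025,0,0.022,0,0,0,0,0,0,0,0,0,0,0]}' >/dev/null; python3 g.py 3 &&
$M '{"commands":[0.025,0,0.022,0,0,0,0,0,0,0,0,0,0,0]}' >/dev/null; python3 g.py 3
```

```text
rho 79.7 z 26.5  f_in 0.4 f_z -0.3 |f| 0.8 t 19.1
rho 79.5 z 26.4  f_in 2.3 f_z 1.6 |f| 3.0 t 19.2
rho 79.5 z 26.4  f_in 2.3 f_z 1.6 |f| 3.0 t 19.2
rho 79.5 z 26.4  f_in 2.3 f_z 1.6 |f| 3.0 t 19.2
```

Clip a: force rose to 4.9 N, dropped to zero, then contact returned about 4 mm farther on, so it has snapped. Retreat and go to b, with tool x outward.

```bash

M="python3 -m handwheel"
$M '{"commands":[-0.3,0,-0.2,0,0,0,0,-0.3,0,-0.8,0,-0.93,0,0,0,0,-0.8,0,-0.93,0,0,0,0,-0.8,0,-0.93,0,0,0,0,-0.8,0,-0.93,0,0,0,0,-0.8,0,-0.92,0,0,0,0,0,0,0,1,0,0,0,0,0,0,1,0,0,0,0,0,0,1,0,0,0,0,0,0,1,0,0,0,0,0,0,1,0,0,0,0,0,0,1,0,0,0,0,0,0,1,0,0,0,0,0,0,1,0,0,0,0,0,0,1,0,0,0,0,0,0,1,0,0,0,0,0,0,1,0,0,0,0,0,0,1,0]}'
python3 -m handwheel '{"commands":[0,0,0,0,0,0,0,0,0,0,0,0,0,0]}'
python3 - <<'E'
from path import *
p,r,s=tool(); L=np.array([.5005,.1609]); a=np.radians(97.3)
t=np.r_[L+.091*np.array([np.cos(a),np.sin(a)]),.095]; X=r.as_matrix()
print(p,r.inv().apply(t-p)/.025,np.degrees(np.arctan2(X[1,0],X[0,0])),X[:,2],s['q'])
E
```

```text
time: 20.73
tool_pos: [0.6096, 0.1163, 0.1211]
orientation: [-2.075, -2.358, 0.001]
force: [1.1, -0.3, -1.0]
finger_gap: 0.0001
grasp_force: 0.0
time: 20.9
tool_pos: [0.6097, 0.1164, 0.1212]
orientation: [-2.068, -2.365, 0.001]
force: [-1.0, -0.8, 0.6]
finger_gap: -0.0001
grasp_force: 0.0
[0.60971558 0.11637824 0.12118887] [ 5.98816925 -4.06743797  1.04970148] 97.67274416449236 [-5.79683289e-04 -1.21233455e-04 -9.99999825e-01] [ 0.12792105  0.56115763 -0.53335207  1.75747619  0.34730333  0.91853818
 -0.41815758]
```

```bash

M="python3 -m handwheel"
$M '{"commands":[1,-0.68,0,0,0,0,0,1,-0.68,0,0,0,0,0,1,-0.68,0,0,0,0,0,1,-0.68,0,0,0,0,0,1,-0.68,0,0,0,0,0,0.98,-0.67,0,0,0,0,0,0,0,0.35,0,0,0,0,0,0,0.4,0,0,0,0,0,0,0.3,0,0,0,0,0,0,0,0,0,0,0]}' ; python3 g.py 5
$M '{"commands":[0,0,0.15,0,0,0,0,0,0,0.15,0,0,0,0,0,0,0.15,0,0,0,0,0,0,0,0,0,0,0]}' >/dev/null; python3 g.py 5
```

```text
time: 21.73
tool_pos: [0.4892, 0.2489, 0.0928]
orientation: [-2.072, -2.36, 0.006]
force: [0.3, -0.0, -0.5]
finger_gap: -0.0001
grasp_force: 0.0
rho 88.7 z 92.8  f_in -0.1 f_z -0.5 |f| 0.6 t 21.7
rho 90.2 z 83.0  f_in 0.1 f_z 0.4 |f| 0.5 t 22.1
```

```bash

M="python3 -m handwheel"
$M '{"commands":[0.1,0,0.1,0,0,0,0,0.08,0,0.12,0,0,0,0,0.06,0,0.12,0,0,0,0,0.04,0,0.13,0,0,0,0,0.03,0,0.13,0,0,0,0,0,0,0,0,0,0,0]}' >/dev/null; python3 g.py 5 &&
$M '{"commands":[0.02,0,0.13,0,0,0,0,0.01,0,0.13,0,0,0,0,-0.01,0,0.13,0,0,0,0,-0.02,0,0.13,0,0,0,0,0,0,0,0,0,0,0]}' >/dev/null; python3 g.py 5 &&
$M '{"commands":[-0.04,0,0.13,0,0,0,0,-0.01,0,0.085,0,-0.58,0,0,-0.01,0,0.085,0,-0.58,0,0,0,0,0,0,0,0,0]}' >/dev/null; python3 g.py 5
```

```text
rho 98.6 z 68.0  f_in -0.0 f_z -0.0 |f| 0.4 t 22.6
rho 98.1 z 54.9  f_in -0.3 f_z -0.7 |f| 0.8 t 23.0
rho 99.4 z 48.1  f_in 1.7 f_z 0.8 |f| 1.9 t 23.3
```

```bash

M="python3 -m handwheel"
$M '{"commands":[-0.06,0,0.02,0,0,0,0,0,0,0,0,0,0,0]}' >/dev/null; python3 g.py 6 &&
$M '{"commands":[-0.03,0,0.05,0,-0.4,0,0,0,0,0,0,0,0,0]}' >/dev/null; python3 g.py 6 &&
$M '{"commands":[-0.01,0,0.06,0,-0.4,0,0,0,0,0,0,0,0,0]}' >/dev/null; python3 g.py 6 &&
$M '{"commands":[-0.01,0,0.06,0,-0.4,0,0,0,0,0,0,0,0,0]}' >/dev/null; python3 g.py 6 &&
$M '{"commands":[-0.01,0,0.06,0,-0.4,0,0,0,0,0,0,0,0,0]}' >/dev/null; python3 g.py 6
```

```text
rho 94.8 z 47.7  f_in 0.5 f_z -0.8 |f| 1.2 t 23.5
rho 95.3 z 46.9  f_in 0.4 f_z -0.6 |f| 0.7 t 23.6
rho 94.8 z 45.3  f_in 0.9 f_z -0.1 |f| 1.3 t 23.8
rho 94.1 z 43.7  f_in -0.2 f_z 0.6 |f| 0.7 t 24.0
rho 93.4 z 42.2  f_in -0.0 f_z -0.6 |f| 0.7 t 24.1
```

```bash

M="python3 -m handwheel"
$M '{"commands":[0.01,0,0.06,0,-0.4,0,0,0,0,0,0,0,0,0]}' >/dev/null; python3 g.py 8 &&
$M '{"commands":[0.01,0,0.05,0,-0.4,0,0,0,0,0,0,0,0,0]}' >/dev/null; python3 g.py 8 &&
$M '{"commands":[-0.005,0,0.04,0,-0.2,0,0,0,0,0,0,0,0,0]}' >/dev/null; python3 g.py 8 &&
$M '{"commands":[-0.01,0,0.03,0,0,0,0,0,0,0,0,0,0,0]}' >/dev/null; python3 g.py 8 &&
$M '{"commands":[-0.01,0,0.03,0,0,0,0,0,0,0,0,0,0,0]}' >/dev/null; python3 g.py 8 &&
$M '{"commands":[-0.01,0,0.03,0,0,0,0,0,0,0,0,0,0,0]}' >/dev/null; python3 g.py 8
```

```text
rho 93.0 z 40.6  f_in 0.6 f_z -0.1 |f| 0.7 t 24.3
rho 92.6 z 39.3  f_in 0.5 f_z -0.1 |f| 0.6 t 24.5
rho 91.4 z 38.5  f_in 0.6 f_z 0.0 |f| 0.9 t 24.6
rho 91.0 z 38.0  f_in 0.4 f_z -0.1 |f| 0.7 t 24.8
rho 90.9 z 37.4  f_in -0.5 f_z -0.3 |f| 0.6 t 25.0
rho 90.6 z 36.8  f_in 0.5 f_z -0.3 |f| 1.3 t 25.1
```

```bash
sed -i '$d' g.py; cat >> g.py <<'E'
zt=r.as_matrix()[:,2]; al=np.arctan2(-zt[:2]@rad,-zt[2])
e=np.array([np.hypot(*v)*1e3-54,p[2]*1e3-53])+TE*np.array([-np.sin(al),-np.cos(al)])+HW*np.array([-np.cos(al),np.sin(al)])
x=np.sqrt(max(e@e-15.6**2,0)); print('   al %.2f x %.1f th %.2f'%(al,x,np.arctan2(15.6,x)-np.arctan2(e[1],e[0])))
sys.exit(int(np.linalg.norm(f)>float(sys.argv[1])))
E
python3 g.py 8
M="python3 -m handwheel"
$M '{"commands":[-0.01,0,0.03,0,0,0,0,0,0,0,0,0,0,0]}' >/dev/null; python3 g.py 8 &&
$M '{"commands":[-0.01,0,0.03,0,0,0,0,0,0,0,0,0,0,0]}' >/dev/null; python3 g.py 8
```

```text
rho 90.6 z 36.8  f_in 0.5 f_z -0.3 |f| 1.3 t 25.1
   al 0.33 x 26.9 th 1.23
rho 90.3 z 36.1  f_in -0.4 f_z -0.3 |f| 0.9 t 25.3
   al 0.33 x 27.1 th 1.25
rho 89.9 z 35.5  f_in -0.0 f_z 0.3 |f| 0.7 t 25.5
   al 0.33 x 27.3 th 1.28
```

```bash

M="python3 -m handwheel"
$M '{"commands":[0.075,0,0.09,0,0,0,0,0,0,0,0,0,0,0]}' >/dev/null; python3 g.py 8 &&
$M '{"commands":[-0.015,0,0.03,0,0,0,0,0,0,0,0,0,0,0]}' >/dev/null; python3 g.py 8 &&
$M '{"commands":[-0.015,0,0.03,0,0,0,0,0,0,0,0,0,0,0]}' >/dev/null; python3 g.py 8 &&
$M '{"commands":[-0.015,0,0.03,0,0,0,0,0,0,0,0,0,0,0]}' >/dev/null; python3 g.py 8 &&
$M '{"commands":[-0.015,0,0.03,0,0,0,0,0,0,0,0,0,0,0]}' >/dev/null; python3 g.py 8
```

```text
rho 91.1 z 32.4  f_in -0.3 f_z 0.6 |f| 0.7 t 25.6
   al 0.33 x 30.7 th 1.26
rho 90.3 z 32.1  f_in -0.4 f_z -0.3 |f| 0.7 t 25.8
   al 0.33 x 30.3 th 1.30
rho 89.6 z 31.6  f_in -0.2 f_z -0.2 |f| 0.6 t 26.0
   al 0.33 x 30.3 th 1.32
rho 89.1 z 31.0  f_in 0.9 f_z 0.2 |f| 0.9 t 26.1
   al 0.33 x 30.3 th 1.34
rho 88.5 z 30.4  f_in -0.8 f_z -0.0 |f| 0.8 t 26.3
   al 0.33 x 30.4 th 1.37
```

```bash
python3 - <<'E'
from path import *
w=eyes.get_calibration('wrist'); im=eyes.capture('wrist'); s=eyes.capture('scene'); t=eyes.capture('top')
cv2.imwrite('pics/w5.png',im);cv2.imwrite('pics/s5.png',s);cv2.imwrite('pics/t5.png',t)
c=lambda im,cal,P,n,f:(lambda u:cv2.resize(im[max(u[1]-n,0):max(u[1]-n,0)+2*n,max(u[0]-n,0):max(u[0]-n,0)+2*n],(f,f),interpolation=2))(proj(cal,P)[0].astype(int))
P=[.4965,.19,.05]
o=np.hstack([c(im,w,P,100,400),np.vstack([c(s,eyes.get_calibration('scene'),P,50,300),c(t,eyes.get_calibration('top'),P,50,300)])[:400] if 0 else c(s,eyes.get_calibration('scene'),P,50,400)])
cv2.imwrite('pics/x5.png',o); print(proj(w,[P]),proj(w,[.5005,.1609,.076]))
E
```

```text
[[277.89663908 362.48736307]] [[278.15971561 425.7809069 ]]
```

View pics/x5.png

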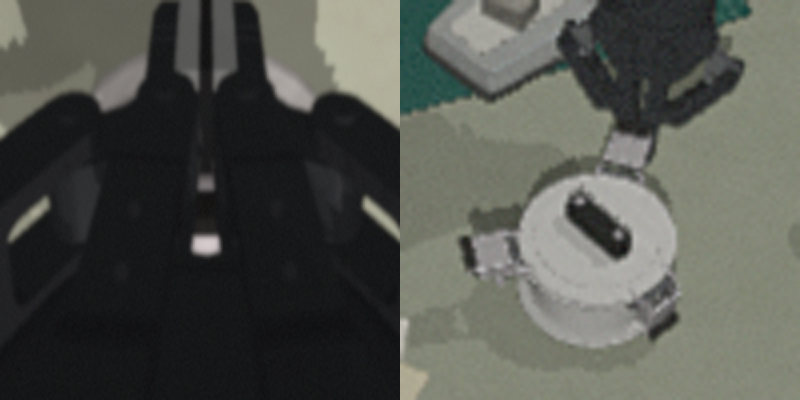

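The scene panel shows a folded down, with its pad at (660,322). But b's plate at (630,150) is still up: the finger slipped past its end. I retract outward and up, then redo b with the fingertip about 9 mm further in.

```bash

M="python3 -m handwheel"
$M '{"commands":[0.6,0,-0.2,0,0,0,0,0.6,0,-0.3,0,0,0,0,0.3,0,-0.8,0,0.9,0,0,0,0,-0.8,0,0.9,0,0,0,0,-0.8,0,0.9,0,0,0,0,-0.8,0,0.9,0,0,0,0,-0.2,0,0.2,0,0,0,0,0,0,0,0,0,0,0,0,0,0,0,0]}'; python3 g.py 9
python3 - <<'E'
from path import *
p,r,s=tool(); L=np.array([.5005,.1609]); a=np.radians(97.3)
t=np.r_[L+.087*np.array([np.cos(a),np.sin(a)]),.09]; X=r.as_matrix()
print(p,r.inv().apply(t-p)/.025,X[:,2],np.degrees(np.arctan2(X[1,0],X[0,0])))
E
```

```text
time: 27.22
tool_pos: [0.482, 0.3056, 0.1131]
orientation: [-2.068, -2.361, -0.003]
force: [-0.2, -0.3, -0.1]
finger_gap: 0.0004
grasp_force: 0.0
rho 145.8 z 113.1  f_in -0.3 f_z -0.1 |f| 0.4 t 27.2
   al -0.00 x 94.9 th -0.41
[0.48197559 0.30556012 0.11306724] [-2.35660946 -0.01132119  0.91504605] [-5.62203518e-04  3.19990619e-03 -9.99994722e-01] 97.57188040064449
```

```bash

M="python3 -m handwheel"
$M '{"commands":[-0.8,0,0,0,0,0,0,-0.8,0,0,0,0,0,0,-0.75,-0.01,0,0,0,0,0,0,0,0.5,0,0,0,0,0,0,0.4,0,0,0,0,0,0,0,0,0,0,0]}' >/dev/null; python3 g.py 6 &&
$M '{"commands":[0,0,0.1,0,0,0,0,0,0,0.1,0,0,0,0,0,0,0.1,0,0,0,0,0,0,0,0,0,0,0]}' >/dev/null; python3 g.py 6 &&
$M '{"commands":[0,0,0.1,0,0,0,0,0,0,0.1,0,0,0,0,0,0,0.1,0,0,0,0,0,0,0.1,0,0,0,0,0,0,0,0,0,0,0]}' >/dev/null; python3 g.py 6 &&
$M '{"commands":[0,0,0.1,0,0,0,0,0,0,0.1,0,0,0,0,0,0,0.1,0,0,0,0,0,0,0.1,0,0,0,0,0,0,0,0,0,0,0]}' >/dev/null; python3 g.py 6
```

```text
rho 87.2 z 87.4  f_in 0.1 f_z -1.2 |f| 1.3 t 27.7
   al -0.00 x 30.8 th -0.40
rho 86.8 z 82.6  f_in -0.3 f_z -0.0 |f| 0.7 t 28.1
   al -0.00 x 26.4 th -0.24
rho 86.0 z 72.5  f_in 0.1 f_z -0.5 |f| 0.6 t 28.5
   al -0.00 x 18.2 th 0.21
rho 86.1 z 62.4  f_in 0.4 f_z -0.1 |f| 0.4 t 28.9
   al -0.00 x 14.3 th 0.77
```

```bash
sed -i 's/HW,TE=11.,8./HW,TE=9.,8./; s/x=30.,z/x=29.,z/' path.py
M="python3 -m handwheel"
$M '{"commands":[0,0,0.1,0,0,0,0,0.02,0,0.1,0,0,0,0,0.15,0,0.02,0,0,0,0,0.15,0,0,0,0,0,0,0,0,0,0,0,0,0]}' >/dev/null; python3 g.py 6 &&
$M '{"commands":[0,0,0.1,0,0,0,0,0,0,0.1,0,0,0,0,0,0,0,0,0,0,0]}' >/dev/null; python3 g.py 6 
python3 path.py | sed -n '11,22p'
```

```text
rho 95.7 z 57.6  f_in 0.6 f_z 0.2 |f| 2.1 t 29.3
   al -0.00 x 29.0 th 0.60
rho 94.1 z 52.0  f_in 1.0 f_z -0.9 |f| 1.4 t 29.6
   al -0.00 x 28.5 th 0.78
0.7->0.8 x 0.03 z 0.13 turn 0.00  tcp [94.4 51.1]
0.8->0.9 x 0.02 z 0.16 turn 1.15  tcp [94. 47.]
0.9->1.0 x 0.02 z 0.16 turn 1.15  tcp [93.2 43.1]
1.0->1.1 x 0.02 z 0.16 turn 1.15  tcp [92.  39.2]
1.1->1.2 x 0.02 z 0.16 turn 1.15  tcp [90.5 35.5]
1.2->1.3 x 0.05 z 0.12 turn 0.00  tcp [88.2 33.1]
1.3->1.4 x 0.06 z 0.12 turn 0.00  tcp [85.7 30.9]
1.4->1.5 x 0.07 z 0.11 turn 0.00  tcp [83. 29.]
1.5->1.6 x 0.08 z 0.10 turn 0.00  tcp [80.2 27.4]
1.6->1.7 x 0.09 z 0.10 turn 0.00  tcp [77.1 26.1]
1.7->1.8 x 0.10 z 0.09 turn 0.00  tcp [74.  25.1]
```

```bash

M="python3 -m handwheel"
$M '{"commands":[-0.01,0,0.08,0,-0.58,0,0,-0.01,0,0.08,0,-0.58,0,0,0,0,0,0,0,0,0]}' >/dev/null; python3 g.py 6 &&
$M '{"commands":[-0.01,0,0.08,0,-0.58,0,0,0,0,0,0,0,0,0]}' >/dev/null; python3 g.py 6 &&
$M '{"commands":[-0.01,0,0.05,0,-0.35,0,0,0,0,0,0,0,0,0]}' >/dev/null; python3 g.py 6 &&
$M '{"commands":[-0.01,0,0.05,0,-0.35,0,0,0,0,0,0,0,0,0]}' >/dev/null; python3 g.py 6 &&
$M '{"commands":[-0.01,0,0.05,0,-0.35,0,0,0,0,0,0,0,0,0]}' >/dev/null; python3 g.py 6 &&
$M '{"commands":[-0.01,0,0.05,0,-0.35,0,0,0,0,0,0,0,0,0]}' >/dev/null; python3 g.py 6
```

```text
rho 96.0 z 48.3  f_in 0.3 f_z 0.3 |f| 0.4 t 29.8
   al 0.10 x 30.6 th 0.82
rho 94.9 z 46.3  f_in 0.8 f_z -0.7 |f| 1.2 t 30.0
   al 0.15 x 29.8 th 0.89
rho 93.6 z 45.2  f_in 0.6 f_z -0.7 |f| 1.1 t 30.1
   al 0.18 x 28.5 th 0.95
rho 92.9 z 44.0  f_in -0.6 f_z 0.8 |f| 1.2 t 30.3
   al 0.21 x 28.1 th 0.99
rho 92.6 z 42.7  f_in 0.3 f_z 1.0 |f| 1.1 t 30.5
   al 0.24 x 28.2 th 1.02
rho 92.3 z 41.5  f_in 0.4 f_z 0.2 |f| 0.6 t 30.6
   al 0.27 x 28.2 th 1.05
```

```bash

M="python3 -m handwheel"
$M '{"commands":[-0.01,0,0.05,0,-0.35,0,0,0,0,0,0,0,0,0]}' >/dev/null; python3 g.py 7 &&
$M '{"commands":[-0.01,0,0.05,0,-0.35,0,0,0,0,0,0,0,0,0]}' >/dev/null; python3 g.py 7 &&
$M '{"commands":[-0.015,0,0.035,0,0,0,0,0,0,0,0,0,0,0]}' >/dev/null; python3 g.py 7 &&
$M '{"commands":[-0.015,0,0.035,0,0,0,0,0,0,0,0,0,0,0]}' >/dev/null; python3 g.py 7 &&
$M '{"commands":[-0.015,0,0.035,0,0,0,0,0,0,0,0,0,0,0]}' >/dev/null; python3 g.py 7 &&
$M '{"commands":[-0.015,0,0.035,0,0,0,0,0,0,0,0,0,0,0]}' >/dev/null; python3 g.py 7
```

```text
rho 91.8 z 40.3  f_in 0.3 f_z 0.0 |f| 0.8 t 30.8
   al 0.30 x 28.1 th 1.09
rho 91.4 z 39.2  f_in 1.2 f_z -0.4 |f| 1.3 t 31.0
   al 0.33 x 28.0 th 1.12
rho 90.2 z 38.7  f_in 2.7 f_z -0.1 |f| 2.7 t 31.1
   al 0.33 x 27.4 th 1.16
rho 89.9 z 38.2  f_in 4.0 f_z -0.8 |f| 4.3 t 31.3
   al 0.33 x 27.4 th 1.18
rho 89.4 z 37.6  f_in 5.0 f_z 1.0 |f| 5.5 t 31.5
   al 0.33 x 27.4 th 1.21
rho 88.9 z 36.9  f_in 5.4 f_z 1.4 |f| 5.8 t 31.6
   al 0.33 x 27.5 th 1.23
```

```bash

M="python3 -m handwheel"
$M '{"commands":[-0.018,0,0.03,0,0,0,0,0,0,0,0,0,0,0]}' >/dev/null; python3 g.py 9.5 &&
$M '{"commands":[-0.018,0,0.03,0,0,0,0,0,0,0,0,0,0,0]}' >/dev/null; python3 g.py 9.5 &&
$M '{"commands":[-0.018,0,0.03,0,0,0,0,0,0,0,0,0,0,0]}' >/dev/null; python3 g.py 9.5 &&
$M '{"commands":[-0.018,0,0.03,0,0,0,0,0,0,0,0,0,0,0]}' >/dev/null; python3 g.py 9.5 &&
$M '{"commands":[-0.018,0,0.03,0,0,0,0,0,0,0,0,0,0,0]}' >/dev/null; python3 g.py 9.5
```

```text
rho 88.5 z 36.4  f_in 5.6 f_z 2.3 |f| 6.0 t 31.8
   al 0.33 x 27.5 th 1.25
rho 88.0 z 35.8  f_in 6.1 f_z -0.3 |f| 6.3 t 32.0
   al 0.33 x 27.6 th 1.28
rho 87.3 z 35.1  f_in 5.0 f_z -0.2 |f| 5.2 t 32.1
   al 0.33 x 27.6 th 1.31
rho 86.4 z 34.4  f_in 5.3 f_z -0.6 |f| 5.4 t 32.3
   al 0.33 x 27.5 th 1.35
rho 82.7 z 33.9  f_in 0.2 f_z 0.1 |f| 0.3 t 32.5
   al 0.33 x 25.0 th 1.49
```

```bash

M="python3 -m handwheel"
$M '{"commands":[-0.02,0,0.03,0,0,0,0,0,0,0,0,0,0,0]}' >/dev/null; python3 g.py 2.5 &&
$M '{"commands":[-0.02,0,0.03,0,0,0,0,0,0,0,0,0,0,0]}' >/dev/null; python3 g.py 2.5 &&
$M '{"commands":[-0.02,0,0.03,0,0,0,0,0,0,0,0,0,0,0]}' >/dev/null; python3 g.py 2.5 &&
$M '{"commands":[-0.02,0,0.03,0,0,0,0,0,0,0,0,0,0,0]}' >/dev/null; python3 g.py 2.5
```

```text
rho 82.2 z 33.4  f_in 0.3 f_z 0.3 |f| 0.7 t 32.6
   al 0.33 x 25.1 th 1.51
rho 82.3 z 33.0  f_in 0.2 f_z 0.9 |f| 0.9 t 32.8
   al 0.33 x 25.7 th 1.51
rho 82.3 z 32.5  f_in 2.0 f_z 2.5 |f| 3.3 t 33.0
   al 0.33 x 26.2 th 1.51
rho 82.3 z 32.5  f_in 2.0 f_z 2.5 |f| 3.3 t 33.0
   al 0.33 x 26.2 th 1.51
```

Clip b snapped: 6.3 N peak, drop to zero, then contact again. On to clip c.

```bash

M="python3 -m handwheel"
$M '{"commands":[0.4,0,-0.2,0,0,0,0,0.4,0,-0.8,0,0.96,0,0,0,0,-0.8,0,0.96,0,0,0,0,-0.8,0,0.96,0,0,0,0,-0.9,0,0.96,0,0,0,0,-0.6,0,0,0,0,0,0,0,0,0,1,0,0,0,0,0,0,1,0,0,0,0,0,0,1,0,0,0,0,0,0,1,0,0,0,0,0,0,1,0,0,0,0,0,0,1,0,0,0,0,0,0,1,0,0,0,0,0,0,1,0,0,0,0,0,0,1,0,0,0,0,0,0,1,0,0,0,0,0,0,1,0,0,0,0,0,0,1,0]}'
$M '{"commands":[0,0,0,0,0,0,0,0,0,0,0,0,0,0]}'>/dev/null
python3 - <<'E'
from path import *
p,r,s=tool(); L=np.array([.5005,.1609]); a=np.radians(-142.7)
t=np.r_[L+.088*np.array([np.cos(a),np.sin(a)]),.09]; X=r.as_matrix()
print(p,r.inv().apply(t-p)/.025,X[:,2],np.degrees(np.arctan2(X[1,0],X[0,0])),s['q'])
E
```

```text
time: 34.47
tool_pos: [0.485, 0.2795, 0.1257]
orientation: [-2.973, -1.004, 0.001]
force: [0.1, -0.5, 0.3]
finger_gap: 0.0
grasp_force: 0.0
[0.48508873 0.27944833 0.12581971] [-5.93313493  4.10922586  1.41386947] [-9.05725284e-04  3.03844447e-03 -9.99994974e-01] 37.693295436315026 [-0.36728552  0.42784024 -0.29306066  1.91028924  0.15982302  0.82499107
 -1.65697826]
```

```bash

M="python3 -m handwheel"
$M '{"commands":[-0.99,0.685,0,0,0,0,0,-0.99,0.685,0,0,0,0,0,-0.99,0.685,0,0,0,0,0,-0.99,0.685,0,0,0,0,0,-0.99,0.685,0,0,0,0,0,-0.98,0.685,0,0,0,0,0,0,0,0.5,0,0,0,0,0,0,0.5,0,0,0,0,0,0,0.4,0,0,0,0,0,0,0,0,0,0,0]}' >/dev/null; python3 g.py 6 &&
$M '{"commands":[0,0,0.1,0,0,0,0,0,0,0.1,0,0,0,0,0,0,0.1,0,0,0,0,0,0,0,0,0,0,0]}' >/dev/null; python3 g.py 6
python3 -c "
from path import *
p,r,s=tool();v=p[:2]-[.5005,.1609];print(np.degrees(np.arctan2(v[1],v[0])),p)"
```

```text
rho 89.3 z 88.9  f_in 0.4 f_z -0.7 |f| 0.8 t 35.5
   al -0.00 x 35.0 th -0.39
rho 88.0 z 82.8  f_in -0.6 f_z 0.5 |f| 0.8 t 35.8
   al 0.00 x 29.3 th -0.23
-142.76638675579824 [0.43042911 0.10764848 0.08276819]
```

```bash

M="python3 -m handwheel"
$M '{"commands":[0,0,0.1,0,0,0,0,0,0,0.1,0,0,0,0,0,0,0.1,0,0,0,0,0,0,0.1,0,0,0,0,0,0,0,0,0,0,0]}' >/dev/null; python3 g.py 6 &&
$M '{"commands":[0,0,0.1,0,0,0,0,0,0,0.1,0,0,0,0,0,0,0.1,0,0,0,0,0,0,0.1,0,0,0,0,0,0,0,0,0,0,0]}' >/dev/null; python3 g.py 6 &&
$M '{"commands":[0,0,0.1,0,0,0,0,0,0,0.1,0,0,0,0,-0.14,0,0.02,0,0,0,0,-0.14,0,0,0,0,0,0,0,0,0,0,0,0,0]}' >/dev/null; python3 g.py 6 &&
$M '{"commands":[0,0,0.1,0,0,0,0,0,0,0.1,0,0,0,0,0,0,0,0,0,0,0]}' >/dev/null; python3 g.py 6
```

```text
rho 88.5 z 72.4  f_in -0.2 f_z -0.5 |f| 0.8 t 36.2
   al 0.00 x 23.1 th 0.17
rho 88.4 z 62.4  f_in -0.0 f_z -0.1 |f| 0.2 t 36.6
   al 0.00 x 20.1 th 0.60
rho 96.3 z 57.2  f_in 0.8 f_z -0.4 |f| 0.9 t 37.0
   al 0.00 x 29.7 th 0.60
rho 95.3 z 52.0  f_in 0.7 f_z 0.3 |f| 0.7 t 37.3
   al 0.00 x 29.6 th 0.76
```

```bash

M="python3 -m handwheel"
$M '{"commands":[0.02,0,0.06,0,0.35,0,0,0.02,0,0.06,0,0.35,0,0,0,0,0,0,0,0,0]}' >/dev/null; python3 g.py 7 &&
$M '{"commands":[0.02,0,0.05,0,0.35,0,0,0,0,0,0,0,0,0]}' >/dev/null; python3 g.py 7 &&
$M '{"commands":[0.02,0,0.05,0,0.35,0,0,0,0,0,0,0,0,0]}' >/dev/null; python3 g.py 7 &&
$M '{"commands":[0.02,0,0.05,0,0.35,0,0,0,0,0,0,0,0,0]}' >/dev/null; python3 g.py 7 &&
$M '{"commands":[0.01,0,0.04,0,0.25,0,0,0,0,0,0,0,0,0]}' >/dev/null; python3 g.py 7 &&
$M '{"commands":[0.01,0,0.04,0,0.25,0,0,0,0,0,0,0,0,0]}' >/dev/null; python3 g.py 7 &&
$M '{"commands":[0.01,0,0.04,0,0.25,0,0,0,0,0,0,0,0,0]}' >/dev/null; python3 g.py 7
```

```text
rho 95.5 z 49.0  f_in 0.6 f_z 0.1 |f| 1.0 t 37.5
   al 0.06 x 30.2 th 0.82
rho 94.7 z 47.9  f_in 0.0 f_z -0.4 |f| 0.4 t 37.7
   al 0.09 x 29.5 th 0.86
rho 94.5 z 46.6  f_in 4.6 f_z -0.1 |f| 4.6 t 37.9
   al 0.12 x 29.5 th 0.90
rho 94.4 z 45.2  f_in 5.2 f_z 2.1 |f| 5.6 t 38.0
   al 0.15 x 29.7 th 0.93
rho 94.2 z 44.2  f_in 5.4 f_z 2.7 |f| 6.1 t 38.2
   al 0.17 x 29.8 th 0.95
rho 94.1 z 43.1  f_in 7.0 f_z 1.8 |f| 7.3 t 38.4
   al 0.19 x 30.0 th 0.97
rho 94.1 z 43.1  f_in 7.0 f_z 1.8 |f| 7.3 t 38.4
   al 0.19 x 30.0 th 0.97
```

```bash

M="python3 -m handwheel"
$M '{"commands":[0.02,0,0.02,0,0,0,0,0,0,0,0,0,0,0]}' >/dev/null; python3 g.py 9 &&
$M '{"commands":[0.02,0,0.02,0,0,0,0,0,0,0,0,0,0,0]}' >/dev/null; python3 g.py 9 &&
$M '{"commands":[0.02,0,0.02,0,0,0,0,0,0,0,0,0,0,0]}' >/dev/null; python3 g.py 9 &&
$M '{"commands":[0.02,0,0.02,0,0,0,0,0,0,0,0,0,0,0]}' >/dev/null; python3 g.py 9 &&
$M '{"commands":[0.02,0,0.02,0,0,0,0,0,0,0,0,0,0,0]}' >/dev/null; python3 g.py 9
```

```text
rho 93.8 z 42.6  f_in 6.6 f_z 1.2 |f| 6.7 t 38.5
   al 0.19 x 30.0 th 0.99
rho 93.5 z 42.0  f_in 7.8 f_z -0.1 |f| 7.8 t 38.7
   al 0.19 x 30.0 th 1.01
rho 93.1 z 41.5  f_in 6.9 f_z 0.1 |f| 7.0 t 38.9
   al 0.19 x 30.0 th 1.03
rho 92.7 z 41.0  f_in 7.6 f_z -0.7 |f| 7.7 t 39.0
   al 0.19 x 29.8 th 1.05
rho 92.2 z 40.6  f_in 7.0 f_z -0.6 |f| 7.1 t 39.2
   al 0.19 x 29.6 th 1.07
```

```bash

M="python3 -m handwheel"
$M '{"commands":[0.02,0,0.025,0,0,0,0,0,0,0,0,0,0,0]}' >/dev/null; python3 g.py 9.5 &&
$M '{"commands":[0.02,0,0.025,0,0,0,0,0,0,0,0,0,0,0]}' >/dev/null; python3 g.py 9.5 &&
$M '{"commands":[0.02,0,0.025,0,0,0,0,0,0,0,0,0,0,0]}' >/dev/null; python3 g.py 9.5 &&
$M '{"commands":[0.02,0,0.025,0,0,0,0,0,0,0,0,0,0,0]}' >/dev/null; python3 g.py 9.5 &&
$M '{"commands":[0.02,0,0.025,0,0,0,0,0,0,0,0,0,0,0]}' >/dev/null; python3 g.py 9.5
```

```text
rho 88.0 z 41.2  f_in -0.1 f_z 0.3 |f| 0.5 t 39.4
   al 0.20 x 25.2 th 1.20
rho 85.4 z 41.4  f_in 0.1 f_z 0.4 |f| 0.7 t 39.5
   al 0.20 x 22.6 th 1.30
rho 85.6 z 40.7  f_in 0.4 f_z 0.1 |f| 0.7 t 39.7
   al 0.20 x 23.3 th 1.30
rho 85.4 z 40.3  f_in 1.4 f_z 5.2 |f| 5.4 t 39.9
   al 0.20 x 23.5 th 1.32
rho 85.2 z 40.0  f_in 3.1 f_z 9.9 |f| 10.4 t 40.0
   al 0.20 x 23.6 th 1.33
```

Clip c snapped: 7.8 N peak, then a drop to zero. The tip then pressed on the stop, so I retreat now and look.

```bash

M="python3 -m handwheel"
$M '{"commands":[0,0,-0.15,0,0,0,0,-0.4,0,-0.4,0,0,0,0,-0.2,0,-0.8,0,-0.6,0,0,0,0,-1,0,-0.9,0,0,0,0,-1,0,-0.7,0,0,0,0,-1,0,0,0,0,0,0,-1,0,0,0,0,-0.3,0,-1,0,0,0,0,0,0,0,0,0,0,0,0,0,0,0,0,0,0]}'
python3 - <<'E'
from path import *
w=eyes.get_calibration('wrist'); im=eyes.capture('wrist'); s=eyes.capture('scene'); t=eyes.capture('top')
cv2.imwrite('pics/w6.png',im)
c=lambda im,cal,P,n,f:(lambda u:cv2.resize(im[max(u[1]-n,0):max(u[1]-n,0)+2*n,max(u[0]-n,0):max(u[0]-n,0)+2*n],(f,f),interpolation=2))(proj(cal,P)[0].astype(int))
P=[.5005,.161,.05]
cv2.imwrite('pics/x6.png',np.hstack([c(im,w,P,90,400),c(s,eyes.get_calibration('scene'),P,40,400)]))
E
```

```text
time: 40.88
tool_pos: [0.4059, 0.0877, 0.1952]
orientation: [-2.971, -1.008, -0.012]
force: [0.4, -0.1, -1.2]
finger_gap: -0.0
grasp_force: 0.0
```

View pics/x6.png

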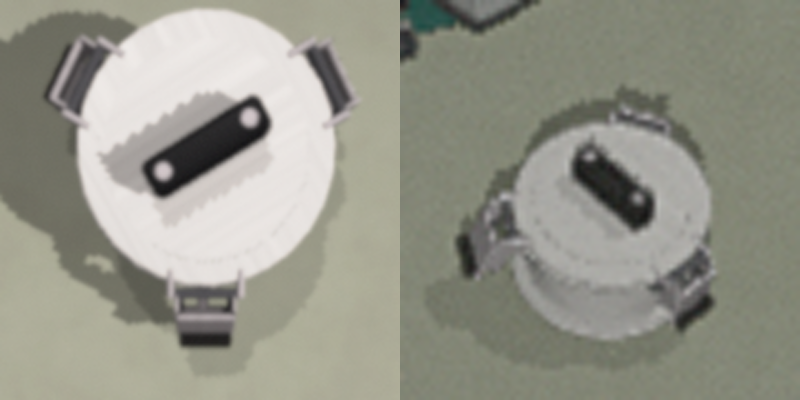

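All three clips are folded. c's pad is at (205,340), and a and b lie steeply under the edge at (330,80) and (75,80). I do a quick angle estimate before handing in.

```bash
python3 - <<'E'
from path import *
w=eyes.get_calibration('wrist'); u0=proj(w,[.5005,.161,.05])[0].astype(int)-90; u0=np.maximum(u0,0)
uv=(np.array([205,340])+.5)*.45-.5+u0
T=np.arange(.6,1.8,.02); e=[np.linalg.norm(proj(w,face([.5005,.1609,.044],np.radians(-22.7),-2.094,t,34,12))[0]-uv) for t in T]
print(T[np.argmin(e)],min(e), [T[np.argmin([np.linalg.norm(proj(w,face([.5005,.1609,.044],np.radians(-22.7),-2.094,t,x,15.6))[0]-uv) for t in T])] for x in (30,34)])
E
```

```text
1.1800000000000006 1.6571031036898178 [np.float64(1.2600000000000007), np.float64(1.2800000000000007)]
```

```bash
python3 -c "
from cell import arm; print(arm.read_state()['time'], arm.hand_in())"
```

```text
the job is handed in; nothing more can be done
41.0333 None
```

The lid is seated on the grey canister and let go, all three clips look snapped (force rose, then dropped on each; clip c at about 1.2–1.3 rad by camera), the largest push I read was 10.4 N, on clip c after it had snapped, and the job was handed in at 41 s with no verdict shown.

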